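# Gang the stand rails and lay the try square on the shoulder line

### The arm

A 6-joint arm with a two-finger parallel gripper is mounted at the origin on the work surface. World frame = base frame: x ahead of the robot, y to its left, z up, the work surface at z = 0. Lengths are in m, angles in rad, forces in N, time in s.
With the tool pointing down it reaches from about 0.275 to 0.75 m from the base axis. Payload 10.2 kg.
Tool frame: the origin (TCP) lies midway between the tips of the shut fingers; the grasp point (between the pads) lies 19 mm behind it (manip.grip_depth is the distance from the TCP to the grasp point, in m); z points along the fingers, y is the line along which they close (so a half turn about z gives the same grasp; the last joint's range is limited). The gripper opens to 88 mm and grips with 3 to 60 N. Pads are 18 mm wide; open, the fingers measure 123 mm over their backs; the gripper's body (75 mm by 187 mm) begins 45 mm behind the grasp point.
Start: joints at [1.012, 0.313, 1.498, -0, 1.331, -0.223], TCP at [0.173, 0.496, 0.239] pointing down, gripper open.
Joint ranges: [-2.94, 2.94], [-0.97, 2.17], [0.19, 2.56], [-1.23, 4.37], [0.02, 3.11], [-2.88, 2.88]. Speed limits (rad/s): [2.39, 2.39, 3.01, 3.14, 3.14, 3.14].

### API

Orientations are given as a rotation vector (axis times angle).
In Python, from bench import manip gives the robot as it stands. The module is installed in compiled form; this text tells all that it offers.
- The arm moves only by the shell command python3 -m inch 'ROWS' [OPENING]. ROWS is JSON, a list of rows, each a list of 6 numbers: the shift along the tool's x, y, z scaled (see below), then the turn, a rotation vector about the tool's x, y, z scaled (see below). In form: [[tx, ty, tz, ax, ay, az], ...]. A call has 1 to 20 rows; each row is the pose to reach, as a shift and turn from the pose commanded when the call began, along the tool's axes at that moment, turning the shorter way round; what a row does not reach only later rows make up. The controller multiplies each number of a shift by 0.3 m and each number of a turn by 2 pi rad. A row lasts 1/8 s, in which the tool goes at most 62.5 mm and 10.7 degrees, less where a joint would pass 70% of its speed; a pose out of reach is approached as far as the arm can. A call with a number of a shift or a turn outside -1 to 1 is refused whole. A call with a gripper value outside its range is refused whole. OPENING is the opening, from -1 (shut) to 1 (fully open), set as the call begins (- or left out, the last holds). The fingers move at their own pace and stop on an object; the grip force is fixed at half the most. Time passes only in rows, so rows that repeat a pose let the fingers close. It gives the time, the measured TCP pose, the force, the opening and the grip force at its end, in the units of the state.
- manip.observe(): the state, without advancing time (a new reading comes with each control period).
- manip.grab_frame(name): name is "scene" or "top"; returns the picture (400x640x3 uint8, red, green, blue); there is no depth.
- manip.camera_params(name): a dict with "fx", "fy", "cx", "cy" (pixels), "k1" (the pictures are not rectified: a ray, as slopes to the right and down, at radius r is drawn at 1 + k1 r^2 times it, then the intrinsics apply), "view" (4x4, takes a point from world to camera coordinates). Camera axes: x right, y down, z forward; pixel columns grow to the right and rows downward; lengths in m; the calibration is good to about 2 mm. A picture is of the moment at which its call begins. camera_params takes no time and is no camera call.
- manip.finish_job(): hands the job in; it is judged then, once.
The state is a dict: "time": time; "joint_pos": joint angles; "qvel": joint speeds; "tau": joint torques, N m; "eef_pos": TCP position; "tcp_rot": TCP orientation; "wrist_force": force on the tool from outside, world axes, zero at the start; "ft_torque": the same for the moment, N m; "finger_gap": finger opening in m; "grasp_force": force on a finger pad.
Only numpy, scipy, OpenCV 4.12 (cv2) and the standard library are available. Lean on these libraries where they do the work, as an engineer would, in place of code of your own. Each camera call takes 0.05 s, during which the arm holds its last target. There are 200 camera calls.

### The job

Get the sword-stand rails ready for knifing their shoulder lines: lay the finished (tenoned) rail along the far fence of the marking board and every full-length plain blank beside it in one row, closed up tight against the fence and with all ends against the end stop, the finished rail's tenon end included. Then lay the try square across the row, blade flat on top and stock flush against the side of the nearest rail, with the blade's outer edge on the finished rail's shoulder line and the free end of the stock pointing away from the end stop. Leave the short offcut and the other things on the bench alone.

Things in the scene. Friction and masses are not known exactly. Their poses are not given: they have to be found in the camera images.
- board: marking board fixed to the bench, yaw varies: brown wooden base 222 (x) x 210 (y) x 18 mm thick; a wooden fence 18 mm wide and 24 mm high stands on it along its whole far (+x) edge, and an end stop of the same section along its left (+y) edge; the near and right edges are open. Origin: centre of the underside
- corner (a point): inner corner where fence, end stop and board top meet, at the board top (18 mm above the bench); axes as the board: the fence face is the plane x = 0, the stop face y = 0, rails lie at negative x and y. A rail in place lies along y with its centre at y = -70 mm, z = 16 mm; the finished one has its centre at x = -16 mm and each blank 32 mm farther from the fence
- rail_a_c (a point): plain rail blank of light wood, a bar 32 x 32 mm in section and 140 mm long with square ends, lying flat; about 110 g; this point is its centre; its long side runs along its y; three or all four of the blanks are present
- rail_b_c (a point): plain rail blank of light wood, a bar 32 x 32 mm in section and 140 mm long with square ends, lying flat; about 110 g; this point is its centre; its long side runs along its y; three or all four of the blanks are present
- rail_c_c (a point): plain rail blank of light wood, a bar 32 x 32 mm in section and 140 mm long with square ends, lying flat; about 110 g; this point is its centre; its long side runs along its y; three or all four of the blanks are present
- rail_d_c (a point): plain rail blank of light wood, a bar 32 x 32 mm in section and 140 mm long with square ends, lying flat; about 110 g; this point is its centre; its long side runs along its y; three or all four of the blanks are present; this one starts lying loose and skew on the near part of the board
- tenon28_c (a point): finished rail of the same light wood, 140 mm long overall and 32 x 32 mm in section, with a centred tenon 18 x 18 mm in section and 28 mm long at its +y end (square shoulder all round, rail body 112 mm long); only one of the two finished rails is present in any run. This point is the centre of its overall length, width and height
- tenon28_shoulder (a point): middle of the shoulder plane of the finished rail with the 28 mm tenon, 28 mm from its tenon end, +y towards that end
- tenon50_c (a point): finished rail of the same light wood, 140 mm long overall and 32 x 32 mm in section, with a centred tenon 18 x 18 mm in section and 50 mm long at its +y end (square shoulder all round, rail body 90 mm long); only one of the two finished rails is present in any run. This point is the centre of its overall length, width and height
- tenon50_shoulder (a point): middle of the shoulder plane of the finished rail with the 50 mm tenon, 50 mm from its tenon end, +y towards that end
- square_stock (a point): centre of the try square's wooden stock, 26 (x) x 100 (y) x 24 mm (z). Its steel blade, 38 mm wide, 2 mm thick, leaves the inner face (x = 13 mm) along +x for 195 mm at y = 12 to 50 mm, underside 1 mm below this point, so 11 mm of stock hang below it. Balance point 75 mm in +x, 21 mm in +y from here; at the start it lies tipped 3 degrees, blade tip on the bench. 190 g
- square_edge (a point): on the square, 13 mm in +x, 50 mm in +y and 1 mm below the stock's centre: where the blade's outer edge (its +y edge, level with the stock's end) leaves the stock's inner face, at the underside of the blade; x runs along the blade to its tip, -y along the stock to its free end
- offcut: short offcut of the same wood, 32 x 70 x 32 mm: leave it alone (origin at the middle of its underside)
- whetstone: grey whetstone 150 x 55 x 26 mm: leave it alone (origin at the middle of its underside)
- whetstone2: brown whetstone 150 x 55 x 30 mm: leave it alone (origin at the middle of its underside)
- mallet: hammer about 240 mm long: leave it alone (origin at the middle of its underside)
- chisel: wood-handled chisel about 220 mm long: leave it alone (origin at the middle of its underside)
- oil_jar: amber glass jar with a steel cap, 60 mm across and 80 mm high: leave it alone (origin at the middle of its underside)
- clamp_pad: cork pad 90 x 60 x 12 mm: leave it alone (origin at the middle of its underside)
There are look-alikes about, which are no part of the job. Leave any green or red look-alike of the part that bears rail_c_c alone.

How it is judged:
On the way:
1. finished rail and all blanks closed up in one row against fence and end stop (y of tenon28_c in the frame of corner between -0.073 and -0.067 m and z of tenon28_c in the frame of corner between 0.012 and 0.02 m and angle between the y axis of each of tenon28_c, tenon50_c, rail_a_c, rail_b_c, rail_c_c, rail_d_c and the y axis of board, either way round below 0.04 rad and y of tenon50_c in the frame of corner between -0.073 and -0.067 m and z of tenon50_c in the frame of corner between 0.012 and 0.02 m and y of rail_a_c in the frame of corner between -0.073 and -0.067 m and z of rail_a_c in the frame of corner between 0.012 and 0.02 m and y of rail_b_c in the frame of corner between -0.073 and -0.067 m and z of rail_b_c in the frame of corner between 0.012 and 0.02 m and y of rail_c_c in the frame of corner between -0.073 and -0.067 m and z of rail_c_c in the frame of corner between 0.012 and 0.02 m and y of rail_d_c in the frame of corner between -0.073 and -0.067 m and z of rail_d_c in the frame of corner between 0.012 and 0.02 m and y of tenon28_shoulder in the frame of corner between -0.031 and -0.025 m and y of tenon50_shoulder in the frame of corner between -0.053 and -0.047 m and x of tenon28_c in the frame of corner between -0.019 and -0.013 m and x of tenon50_c in the frame of corner between -0.019 and -0.013 m and (x of rail_a_c in the frame of corner between -0.0515 and -0.0455 m or x of rail_b_c in the frame of corner between -0.0515 and -0.0455 m or x of rail_c_c in the frame of corner between -0.0515 and -0.0455 m or x of rail_d_c in the frame of corner between -0.0515 and -0.0455 m) and (x of rail_a_c in the frame of corner between -0.084 and -0.0775 m or x of rail_b_c in the frame of corner between -0.084 and -0.0775 m or x of rail_c_c in the frame of corner between -0.084 and -0.0775 m or x of rail_d_c in the frame of corner between -0.084 and -0.0775 m) and (x of rail_a_c in the frame of corner between -0.1165 and -0.1095 m or x of rail_b_c in the frame of corner between -0.1165 and -0.1095 m or x of rail_c_c in the frame of corner between -0.1165 and -0.1095 m or x of rail_d_c in the frame of corner between -0.1165 and -0.1095 m) and x of each of rail_a_c, rail_b_c, rail_c_c, rail_d_c in the frame of corner above -0.149 m), for 0.2 s.
At the end, for the whole second after the job is handed in: All rails present flat on the board, in one row: ends within 3 mm of the stop (tenon end too), finished one within 3 mm of the fence, gaps under 5 mm in all, within 0.04 rad. Blade flat on top, square within 0.035 rad, stock within 2.5 mm of the nearest rail, outer edge within 4 mm of the shoulder (all of step 1 and angle between square_edge's own z axis and vertical below 0.04 rad and z of square_edge in the frame of corner between 0.029 and 0.035 m and angle between the x axis of square_edge and the x axis of board, either way round below 0.035 rad and (x of tenon28_c in the frame of square_edge between 0.0135 and 0.0185 m or x of tenon50_c in the frame of square_edge between 0.0135 and 0.0185 m or x of rail_a_c in the frame of square_edge between 0.0135 and 0.0185 m or x of rail_b_c in the frame of square_edge between 0.0135 and 0.0185 m or x of rail_c_c in the frame of square_edge between 0.0135 and 0.0185 m or x of rail_d_c in the frame of square_edge between 0.0135 and 0.0185 m) and y of square_edge in the frame of tenon28_shoulder between -0.004 and 0.004 m and y of square_edge in the frame of tenon50_shoulder between -0.004 and 0.004 m); the robot touches nothing.
It fails at once if the short offcut or another bystander is moved by more than 4 cm (distance of any of offcut, whetstone, whetstone2, mallet, chisel, oil_jar, clamp_pad from where it was at the start of the episode above 0.04 m).
Of tenon28, tenon50 only 1 to 1 are there at a start; the rules pass over those that are not, and their reading is None.
Of rail_a, rail_b, rail_c, rail_d only 3 to 4 are there at a start; the rules pass over those that are not, and their reading is None.
At some moment in a run one of rail_a, rail_b, rail_c, rail_d may be knocked a few centimetres aside while the robot is not near it.
Once in a run the grip may slacken for a moment while it holds something.
It also fails if it takes over 210 s, if anything falls off the work surface, if the arm or the gripper's body presses on something with over 40 N, if the wrist force passes 120 N, or if a joint passes its speed limit or range.

## Working session

There is one attempt and no reset: what is moved stays moved. The work goes in short steps, Python scripts to look and compute and a shell command to move; the robot and the scene stay as the last step left them, time stands still between calls to the robot, and variables do not carry over. Pictures are saved under pics/ and viewed, at most 16 in all, crops included, and the job is handed in when it is done.

```bash
mkdir -p pics; ls; python3 - <<'E'
from bench import manip
import cv2,numpy as np
s=manip.observe(); print({k:np.round(v,4).tolist() for k,v in s.items()})
for n in("scene","top"):
    cv2.imwrite(f"pics/{n}0.png",manip.grab_frame(n)[:,:,::-1]); c=manip.camera_params(n); print(n,{k:np.round(v,4).tolist() for k,v in c.items()})
E
```

```text
pics
{'time': 0.0, 'joint_pos': [1.0116, 0.3135, 1.4985, -0.0, 1.331, -0.2234], 'qvel': [-0.0007, -0.0002, -0.0012, 0.0006, -0.001, 0.0003], 'tau': [0.0008, -40.2213, -25.2271, 0.0695, 0.0352, -0.0001], 'eef_pos': [0.1729, 0.4955, 0.2381], 'tcp_rot': [-0.5249, -3.0969, 0.0019], 'wrist_force': [-0.2297, 0.2747, -0.096], 'ft_torque': [-0.028, 0.0354, -0.0276], 'grasp_force': 0.0, 'finger_gap': 0.0879}
scene {'fx': 418.2896, 'fy': 418.2896, 'cx': 317.7913, 'cy': 198.7938, 'k1': -0.0985, 'view': [[0.5936, 0.8048, -0.0061, -0.3354], [0.6187, -0.4612, -0.6361, -0.2638], [-0.5147, 0.3737, -0.7716, 1.6184], [0.0, 0.0, 0.0, 1.0]]}
top {'fx': 450.9211, 'fy': 450.9211, 'cx': 326.0856, 'cy': 193.5898, 'k1': -0.0883, 'view': [[-0.1281, -0.9917, -0.0063, 0.074], [-0.9671, 0.1263, -0.221, 0.5252], [0.22, -0.0222, -0.9753, 1.218], [0.0, 0.0, 0.0, 1.0]]}
```

View pics/top0.png

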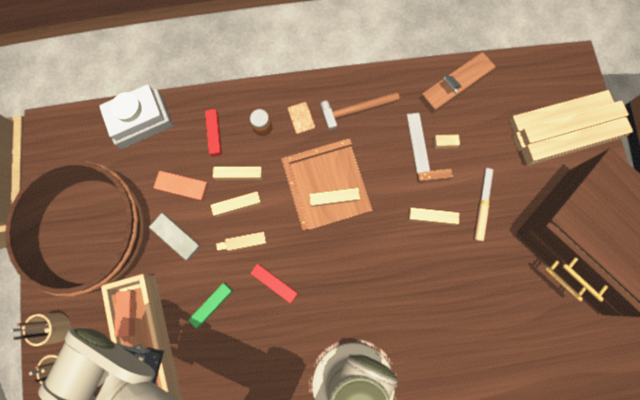

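View pics/scene0.png

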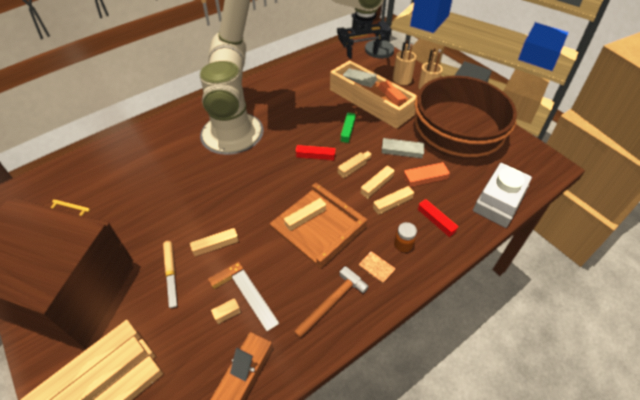

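The top view shows the board at about (327,185), with a blank on it at (335,197). The other blanks are at (237,172), (235,204) and (435,215), and the tenoned rail is at (242,241) with its tenon pointing left. The offcut is at (447,140). The square's stock is at (435,175) and its blade points up to (415,115). Next I'll make metric ortho views.

```bash
cat > h.py <<'E'
from bench import manip
import cv2,numpy as np
from scipy.spatial.transform import Rotation as R
def proj(P,c):
    V=np.array(c['view']);p=np.asarray(P)@V[:3,:3].T+V[:3,3]
    s=p[...,:2]/p[...,2:];s=s*(1+c['k1']*(s**2).sum(-1,keepdims=True))
    return s*[c['fx'],c['fy']]+[c['cx'],c['cy']]
# ortho picture at height z: row = (x1-x)*k, col=(y1-y)*k ; k px/m
def ortho(img,c,z,x0,x1,y0,y1,k=1000):
    X,Y=np.meshgrid(x1-np.arange(int((x1-x0)*k))/k,y1-np.arange(int((y1-y0)*k))/k,indexing='ij')
    uv=proj(np.stack([X,Y,np.full_like(X,z)],-1),c).astype(np.float32)
    return cv2.remap(img,uv[...,0],uv[...,1],cv2.INTER_CUBIC)
def snap(n): return manip.grab_frame(n),manip.camera_params(n)
E
python3 - <<'E'
from h import *
img,c=snap("top")
o=ortho(img,c,.032,.25,.65,-.42,.33)
cv2.imwrite("pics/o1.png",o[:,:,::-1])
hsv=cv2.cvtColor(o,cv2.COLOR_RGB2HSV)
m=((hsv[...,0]>15)&(hsv[...,0]<35)&(hsv[...,2]>165)&(hsv[...,1]>60)&(hsv[...,1]<170)).astype(np.uint8)
n,l,s,ce=cv2.connectedComponentsWithStats(m)
for i in range(1,n):
    if s[i,4]<600: continue
    (cx,cy),wh,a=cv2.minAreaRect(np.argwhere(l==i)[:,::-1].astype(np.float32))
    b=cv2.boxPoints(((cx,cy),wh,a)); e=[b[1]-b[0],b[2]-b[1]]; e=max(e,key=np.linalg.norm)
    print("xy",round(.65-cy/1000,4),round(.33-cx/1000,4),"wh",np.round(wh,1),"axis yaw deg (x->y)",round(np.degrees(np.arctan2(-e[0],-e[1]))%180,1),s[i,4])
cv2.imwrite("pics/m1.png",m*255)
C=-np.array(c['view'])[:3,:3].T@np.array(c['view'])[:3,3];print(C)
E
```

```text
xy 0.6351 0.2577 wh [144.5  36.6] axis yaw deg (x->y) 82.9 1917
xy 0.6415 -0.374 wh [17. 72.] axis yaw deg (x->y) 90.0 1001
xy 0.5429 0.2655 wh [ 37.2 135.6] axis yaw deg (x->y) 98.7 1860
xy 0.5255 -0.017 wh [ 37. 146.] axis yaw deg (x->y) 90.0 1869
xy 0.4317 -0.2946 wh [143.8  37.1] axis yaw deg (x->y) 76.0 1966
xy 0.4291 0.2623 wh [ 35.6 137.2] axis yaw deg (x->y) 93.8 3977
[0.24949026 0.0340843  1.30436474]
```

View pics/o1.png

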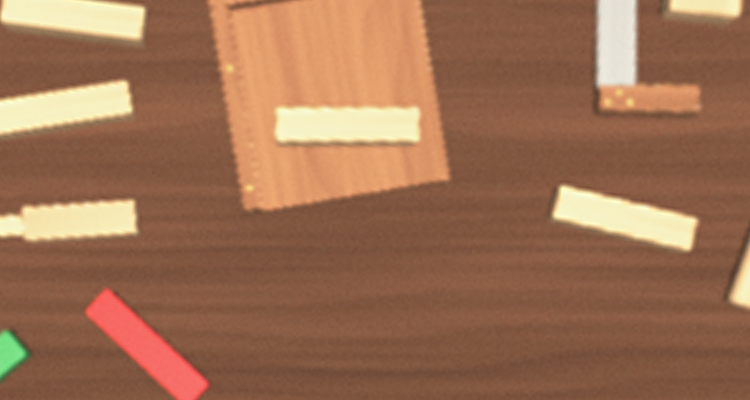

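```bash
cat > det.py <<'E'
from h import *
def rails(o,x1,y1,k=1000,smin=20,vmin=195):
    hsv=cv2.cvtColor(o,cv2.COLOR_RGB2HSV)
    m=((hsv[...,0]>14)&(hsv[...,0]<38)&(hsv[...,2]>vmin)&(hsv[...,1]>smin)&(hsv[...,1]<150)).astype(np.uint8)
    n,l,s,_=cv2.connectedComponentsWithStats(cv2.morphologyEx(m,cv2.MORPH_OPEN,np.ones((3,3))))
    out=[]
    for i in range(1,n):
        if s[i,4]<800 or s[i,4]>12000: continue
        (cx,cy),wh,a=cv2.minAreaRect(np.argwhere(l==i)[:,::-1].astype(np.float32))
        b=cv2.boxPoints(((cx,cy),wh,a)); e=max([b[1]-b[0],b[2]-b[1]],key=np.linalg.norm)
        out.append((round(x1-cy/k,4),round(y1-cx/k,4),np.round(wh,1).tolist(),round(np.degrees(np.arctan2(-e[0],-e[1]))%180,1),s[i,4]))
    return out,m
E
python3 - <<'E'
from det import *
img,c=snap("top")
o=ortho(img,c,.032,.33,.83,-.42,.38)
cv2.imwrite("pics/o2.png",o[:,:,::-1])
r,m=rails(o,.83,.38)
for q in r: print(q)
b=ortho(img,c,.018,.42,.75,-.18,.18,2000)
cv2.imwrite("pics/b2.png",b[:,:,::-1])
E
```

```text
(0.7815, 0.0502, [86.8, 58.0], np.float32(11.9), np.int32(4665))
(0.6527, -0.3759, [72.2, 35.4], np.float32(83.8), np.int32(2470))
(0.6359, 0.258, [143.4, 35.0], np.float32(82.6), np.int32(4958))
(0.5428, 0.2705, [35.3, 143.4], np.float32(98.9), np.int32(4948))
(0.5265, -0.017, [146.0, 37.0], np.float32(90.0), np.int32(5306))
(0.4325, -0.2951, [142.9, 35.6], np.float32(76.4), np.int32(4910))
(0.4293, 0.2648, [34.7, 140.4], np.float32(93.8), np.int32(4416))
```

View pics/o2.png

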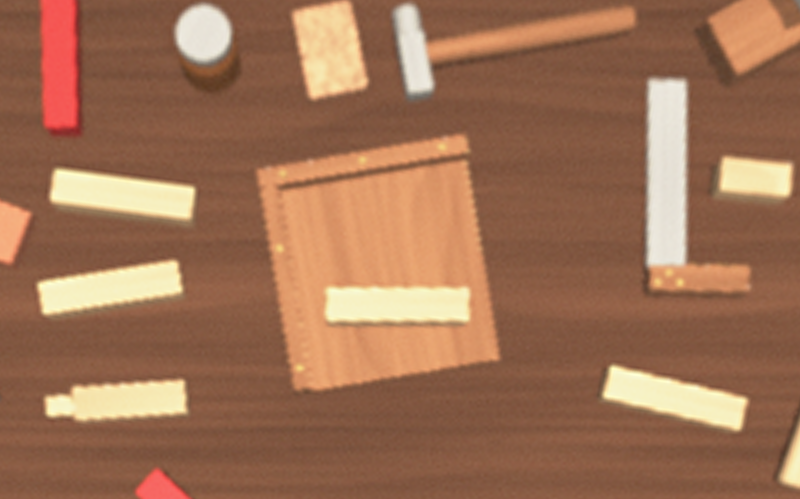

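View pics/b2.png

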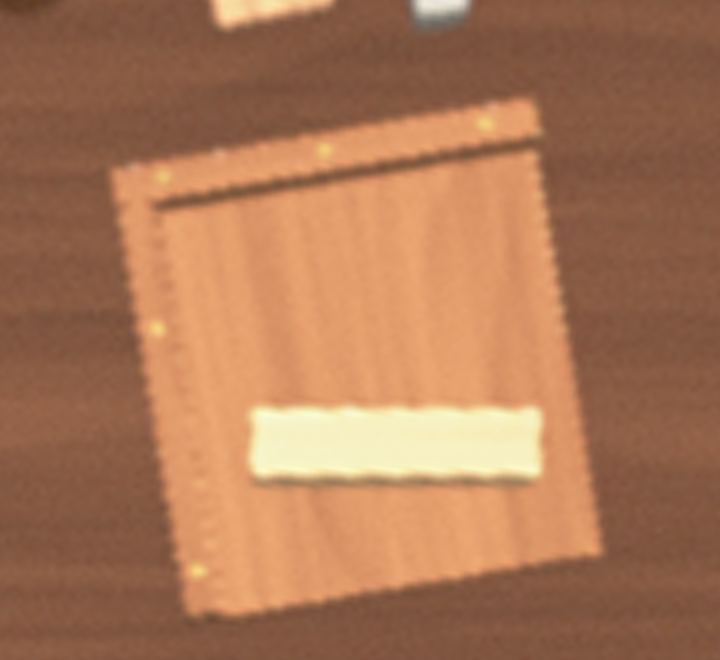

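The board's inner corner is near (160,211) in the board ortho view, at about 9.4° yaw. The tenon is about 28 px long, so this is tenon28. The square already points roughly along world +x. Next I'll fit the board edges precisely.

```bash
cat >> h.py <<'E'
def to(x,y,z,yaw_deg):
    """rows' numbers from current measured pose to world target, tool down, tool-y along yaw (mod 180)"""
    s=manip.observe();p=np.array(s['eef_pos']);r=R.from_rotvec(s['tcp_rot'])
    best=None
    for a in (yaw_deg,yaw_deg+180):
        w=np.radians(a);ty=np.array([np.cos(w),np.sin(w),0]);tz=np.array([0,0,-1.]);M=np.stack([np.cross(ty,tz),ty,tz],1)
        t=(r.inv()*R.from_matrix(M)).as_rotvec()
        if best is None or np.linalg.norm(t)<np.linalg.norm(best): best=t
    sh=r.inv().apply(np.array([x,y,z])-p)
    return np.round(np.r_[sh/.3,best/(2*np.pi)],3).tolist()
E
python3 - <<'E'
from h import *
from scipy.optimize import least_squares
img,c=snap("top")
k=2000;o=ortho(img,c,.018,.42,.75,-.18,.18,k).astype(np.float32)
g=cv2.GaussianBlur(o[...,0],(5,5),0) # red channel: base bright
def edge(p,q,n=60,w=.012):  # world points on the expected edge -> max gradient along normal
    p=np.array(p);q=np.array(q);d=(q-p)/np.linalg.norm(q-p);nn=np.array([-d[1],d[0]]);P=[]
    for t in np.linspace(.08,.92,n):
        s=np.linspace(-w,w,97);X=p+(q-p)*t+s[:,None]*nn
        v=cv2.remap(g,((.18-X[:,1])*k).astype(np.float32)[None],((.75-X[:,0])*k).astype(np.float32)[None],1)[0]
        P.append(X[np.argmax(abs(np.gradient(v)))])
    P=np.float32(P);vx,vy,x0,y0=cv2.fitLine(P,cv2.DIST_HUBER,0,.001,.001).ravel()
    return np.array([x0,y0]),np.array([vx,vy])
def inter(a,b):
    t=np.linalg.solve(np.stack([a[1],-b[1]],1),b[0]-a[0]);return a[0]+a[1]*t[0]
near=edge((.4415,.06),(.4735,-.121));right=edge((.4735,-.121),(.668,-.089))
fence=edge((.6445,.098),(.677,-.09),w=.006)
for n,e in(("near",near),("right",right),("fence",fence)): print(n,e[0],np.degrees(np.arctan2(e[1][1],e[1][0]))%90)
q=inter(near,right);print(q)
for yaw in(9.0,9.4,9.8):
    a=np.radians(yaw);M=np.array([[np.cos(a),-np.sin(a)],[np.sin(a),np.cos(a)]])
    print(yaw,q+M@[.204,.192], "fence-line local x:",(M.T@(fence[0]-(q+M@[.204,.192])))[0])
E
```

```text
near [ 0.4584638  -0.03006386] 9.703651
right [ 0.56857526 -0.10561116] 9.346908
fence [0.66292495 0.02201823] 9.947411
[ 0.47404298 -0.12117091]
9.0 [0.64549599 0.10037788] fence-line local x: 0.004956229552147478
9.4 [0.64394512 0.10156944] fence-line local x: 0.005732191028519643
9.8 [0.64238597 0.10275015] fence-line local x: 0.006497930453789032
```

```bash
cat >> h.py <<'E'
CORN=np.array([.6432,.1022]);YAW=9.6
a_=np.radians(YAW);M2=np.array([[np.cos(a_),-np.sin(a_)],[np.sin(a_),np.cos(a_)]])
def W(x,y): return CORN+M2@[x,y]
def L(x,y): return M2.T@(np.array([x,y])-CORN)
E
python3 -c "
from h import *
print(to(.43,.251,.11,3.8),to(.43,.251,.004,3.8))"
```

```text
[-1.078, -0.487, 0.428, -0.0, 0.0, 0.186] [-1.078, -0.487, 0.782, -0.0, 0.0, 0.186]
```

```bash
python3 -m inch '[[-0.6,-0.25,0.2,0,0,0.1],[-0.6,-0.25,0.2,0,0,0.1],[-0.6,-0.25,0.2,0,0,0.1],[-0.6,-0.25,0.2,0,0,0.1],[-0.6,-0.25,0.2,0,0,0.1]]' 0.36; python3 -c "
from h import *
print(to(.43,.251,.11,3.8),to(.43,.251,.004,3.8))"
```

```text
time: 0.88
eef_pos: [0.3184, 0.3654, 0.1787]
tcp_rot: [-1.457, -2.783, 0.0]
wrist_force: [-0.2, 0.4, -0.1]
finger_gap: 0.0598
grasp_force: 0.0
[-0.525, 0.088, 0.229, -0.0, -0.0, 0.086] [-0.526, 0.088, 0.582, -0.0, -0.0, 0.086]
```

```bash
python3 -m inch '[[-0.525,0.088,0.229,0,0,0.086],[-0.525,0.088,0.229,0,0,0.086],[-0.525,0.088,0.229,0,0,0.086],[-0.525,0.088,0.229,0,0,0.086],[-0.525,0.088,0.4,0,0,0.086],[-0.525,0.088,0.55,0,0,0.086],[-0.525,0.088,0.582,0,0,0.086],[-0.525,0.088,0.582,0,0,0.086],[-0.525,0.088,0.582,0,0,0.086]]'; python3 -m inch '[[0,0,0,0,0,0],[0,0,0,0,0,0],[0,0,0,0,0,0],[0,0,0,0,0,0],[0,0,0,0,0,0],[0,0,0,0,0,0]]' -1; python3 -c "
from h import *
t=W(-.045,-.088)
print(t,to(.43,.251,.1,3.8),to(*t,.1,YAW),to(*t,.024,YAW))"
```

```text
time: 2.0
eef_pos: [0.4305, 0.252, 0.0059]
tcp_rot: [2.144, 2.294, 0.004]
wrist_force: [0.1, 0.1, 0.0]
finger_gap: 0.0599
grasp_force: 0.0
time: 2.75
eef_pos: [0.4299, 0.2512, 0.0044]
tcp_rot: [2.146, 2.294, 0.001]
wrist_force: [-0.7, -1.2, 4.8]
finger_gap: 0.0319
grasp_force: 30.0
[0.61350583 0.00792776] [-0.001, 0.0, -0.319, 0.0, -0.0, 0.0] [-0.85, 0.557, -0.319, 0.0, -0.0, -0.016] [-0.85, 0.557, -0.065, 0.0, -0.0, -0.016]
```

```bash
python3 -m inch '[[0,0,-0.2,0,0,0],[0,0,-0.319,0,0,0],[-0.85,0.557,-0.319,0,0,-0.016],[-0.85,0.557,-0.319,0,0,-0.016],[-0.85,0.557,-0.319,0,0,-0.016],[-0.85,0.557,-0.319,0,0,-0.016],[-0.85,0.557,-0.319,0,0,-0.016],[-0.85,0.557,-0.319,0,0,-0.016],[-0.85,0.557,-0.319,0,0,-0.016],[-0.85,0.557,-0.319,0,0,-0.016]]'; python3 - <<'E'
from h import *
print(L(*manip.observe()['eef_pos'][:2]))
t=W(-.045,-.088);print(to(*t,.024,YAW))
f,c=snap("top"); f2,c2=snap("scene")
a=ortho(f,c,.05,.42,.75,-.2,.2,1000);cv2.imwrite("pics/t3.png",np.hstack([a[:,:,::-1],f2[130:330,200:440,::-1].repeat(1,0)] if 0 else [a[:,:,::-1]]))
E
```

```text
time: 4.0
eef_pos: [0.6127, 0.009, 0.0997]
tcp_rot: [-2.026, -2.4, 0.0]
wrist_force: [0.4, 0.4, -1.0]
finger_gap: 0.0321
grasp_force: 30.0
[-0.04556358 -0.08677806]
[-0.004, 0.002, 0.252, -0.0, -0.0, 0.0]
```

```bash
python3 -m inch '[[-0.004,0.002,0.15,0,0,0],[-0.004,0.002,0.235,0,0,0],[-0.004,0.002,0.255,0,0,0],[-0.004,0.002,0.255,0,0,0],[0.007,0.002,0.255,0,0,0],[0.016,0.002,0.255,0,0,0],[0.02,0.002,0.255,0,0,0],[0.02,0.002,0.255,0,0,0]]'; python3 - <<'E'
from h import *
s=manip.observe();print(L(*s['eef_pos'][:2]),M2.T@s['wrist_force'][:2])
E
```

```text
time: 5.1
eef_pos: [0.6139, 0.0116, 0.0243]
tcp_rot: [2.025, 2.395, -0.002]
wrist_force: [0.5, -12.4, -0.2]
finger_gap: 0.0318
grasp_force: 30.0
[-0.04394788 -0.0844057 ] [ -1.60155335 -12.31400345]
```

```bash
python3 -m inch '[[0,0,0.006,0,0,0],[0,0,0.009,0,0,0]]'; python3 -m inch '[[0,0,0,0,0,0],[0,0,0,0,0,0],[0,0,-0.1,0,0,0],[0,0,-0.22,0,0,0],[0,0,-0.22,0,0,0]]' -0.09;  python3 - <<'E'
from h import *
s=manip.observe();print(L(*s['eef_pos'][:2]))
print(to(*W(-.087,-.084),.08,YAW),to(*W(-.087,-.084),.026,YAW),to(*W(-.0475,-.084),.026,YAW))
E
```

```text
time: 5.35
eef_pos: [0.6141, 0.0117, 0.0229]
tcp_rot: [2.025, 2.395, -0.001]
wrist_force: [-5.4, -11.1, 14.6]
finger_gap: 0.0321
grasp_force: 30.0
time: 5.98
eef_pos: [0.6142, 0.0141, 0.0892]
tcp_rot: [2.025, 2.396, 0.004]
wrist_force: [-0.3, 0.4, 0.2]
finger_gap: 0.0404
grasp_force: 0.0
[-0.04326176 -0.08204693]
[-0.006, -0.146, 0.03, 0.001, 0.0, -0.0] [-0.006, -0.147, 0.21, 0.001, 0.0, -0.0] [-0.006, -0.015, 0.211, 0.001, 0.0, -0.0]
```

```bash
python3 -m inch '[[-0.006,-0.147,0,0,0,0],[-0.006,-0.147,0,0,0,0],[-0.006,-0.147,0.15,0,0,0],[-0.006,-0.147,0.21,0,0,0],[-0.006,-0.147,0.21,0,0,0],[-0.006,-0.1,0.21,0,0,0],[-0.006,-0.05,0.21,0,0,0],[-0.006,-0.025,0.21,0,0,0],[-0.006,-0.015,0.21,0,0,0],[-0.006,-0.015,0.21,0,0,0]]' -1; python3 - <<'E'
from h import *
s=manip.observe();print(L(*s['eef_pos'][:2]),M2.T@s['wrist_force'][:2])
f,c=snap("top")
cv2.imwrite("pics/t4.png",ortho(f,c,.05,.42,.75,-.2,.2,1500)[:,:,::-1])
E
```

```text
time: 7.22
eef_pos: [0.6089, 0.0114, 0.0238]
tcp_rot: [2.028, 2.399, 0.0]
wrist_force: [-1.1, 0.3, -0.6]
finger_gap: 0.0005
grasp_force: 0.0
[-0.04898317 -0.08385437] [-1.04889114  0.46518947]
```

View pics/t4.png

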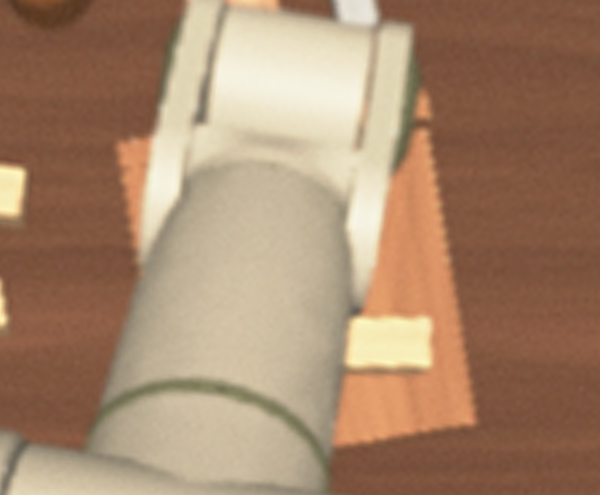

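The arm hides the row. The force is only 1 N, so the fence contact hasn't been reached yet, and I'll keep pushing in small steps.

```bash
python3 -m inch '[[0,0.005,0,0,0,0],[0,0.010,0,0,0,0],[0,0.010,0,0,0,0]]';python3 -m inch '[[0,0.005,0,0,0,0],[0,0.010,0,0,0,0],[0,0.010,0,0,0,0]]'; python3 - <<'E'
from h import *
s=manip.observe();print(L(*s['eef_pos'][:2]),M2.T@s['wrist_force'][:2])
E
```

```text
time: 7.65
eef_pos: [0.6097, 0.0116, 0.0236]
tcp_rot: [-2.025, -2.396, 0.006]
wrist_force: [-13.4, -2.9, 8.7]
finger_gap: 0.0004
grasp_force: 7.4
time: 8.02
eef_pos: [0.6097, 0.0117, 0.0236]
tcp_rot: [-2.021, -2.392, 0.015]
wrist_force: [-33.1, -8.0, 21.8]
finger_gap: 0.0003
grasp_force: 17.9
[-0.04809156 -0.08367655] [-33.94336203  -2.42225507]
```

```bash
python3 -m inch '[[0,-0.06,0,0,0,0],[0,-0.06,-0.2,0,0,0],[0,-0.06,-0.33,0,0,0],[0.5,-0.3,-0.33,0,0,0],[0.5,-0.3,-0.33,0,0,0],[0.5,-0.3,-0.33,0,0,0],[0.5,-0.3,-0.33,0,0,0]]' 0.36; cat > look.py <<'E'
from det import *
import sys
f,c=snap("top"); 
if len(sys.argv)>1: cv2.imwrite(f"pics/{sys.argv[1]}.png",ortho(f,c,.05,.42,.75,-.2,.2,1500)[:,:,::-1])
for z in(.032,.05):
    for q in rails(ortho(f,c,z,.33,.83,-.42,.38),.83,.38)[0]:
        l=L(q[0],q[1]);onb=(-.22<l[0]<.02)and(-.2<l[1]<.02)
        if onb==(z==.05): print(z,[float(v) if np.isscalar(v) else v for v in q],"local",np.round(l,4))
E
python3 look.py t5; python3 -c "
from h import *
print(to(.5226,-.0163,.1,0),to(.5226,-.0163,.024,0))"
```

```text
time: 8.9
eef_pos: [0.4999, 0.1471, 0.1229]
tcp_rot: [-2.025, -2.402, -0.0]
wrist_force: [0.9, -0.7, -0.1]
finger_gap: 0.0596
grasp_force: 0.0
0.032 [0.7809, 0.0502, [85.4, 56.3], 10.800000190734863, 4347.0] local [ 0.1271 -0.0742]
0.032 [0.782, -0.0332, [85.6, 23.9], 10.0, 1080.0] local [ 0.1143 -0.1567]
0.032 [0.658, -0.2865, [36.2, 184.0], 179.60000610351562, 1599.0] local [-0.0502 -0.3857]
0.032 [0.6459, -0.2883, [18.7, 92.2], 178.1999969482422, 1045.0] local [-0.0625 -0.3855]
0.032 [0.6528, -0.3756, [71.3, 34.8], 84.0, 2399.0] local [-0.0702 -0.4727]
0.032 [0.548, 0.3007, [82.5, 225.7], 179.60000610351562, 8269.0] local [-0.0608  0.2116]
0.032 [0.4325, -0.2949, [142.4, 35.1], 76.5, 4815.0] local [-0.274  -0.3564]
0.05 [0.6389, 0.0299, [35.7, 141.8], 99.5999984741211, 4421.0] local [-0.0163 -0.0706]
0.05 [0.522, -0.016, [36.0, 144.0], 90.0, 5002.0] local [-0.1392 -0.0963]
[-0.545, -0.02, 0.076, 0.0, 0.0, 0.027] [-0.545, -0.02, 0.33, 0.0, 0.0, 0.027]
```

View pics/t5.png

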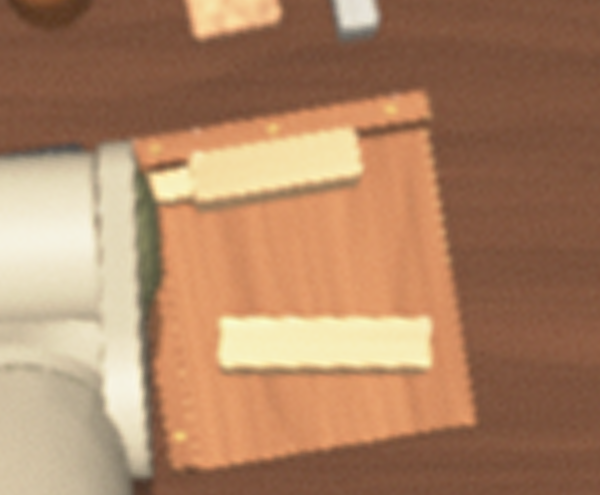

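The finished rail is seated at local (-0.016,-0.071) and 99.6°, with its tenon end at the stop near (150,185). Rail d is unmoved at (325,343). Next I'll pick up d.

```bash
python3 -m inch '[[-0.545,-0.02,0.05,0,0,0.027],[-0.545,-0.02,0.05,0,0,0.027],[-0.545,-0.02,0.05,0,0,0.027],[-0.545,-0.02,0.2,0,0,0.027],[-0.545,-0.02,0.33,0,0,0.027],[-0.545,-0.02,0.33,0,0,0.027]]'; python3 -m inch '[[0,0,0,0,0,0],[0,0,0,0,0,0],[0,0,0,0,0,0],[0,0,0,0,0,0],[0,0,0,0,0,0]]' -1; python3 -c "
from h import *
s=manip.observe();print(s['eef_pos'])
print(to(*W(-.077,-.074),.07,YAW),to(*W(-.077,-.074),.0245,YAW))"
```

```text
time: 9.7
eef_pos: [0.5219, -0.0181, 0.0222]
tcp_rot: [-2.225, -2.215, 0.003]
wrist_force: [-0.3, -0.0, 0.0]
finger_gap: 0.0596
grasp_force: 0.0
time: 10.32
eef_pos: [0.5226, -0.017, 0.0244]
tcp_rot: [2.224, 2.218, 0.001]
wrist_force: [-1.4, 0.8, 6.1]
finger_gap: 0.0319
grasp_force: 30.0
[ 0.52261966 -0.0169586   0.02442667]
[0.112, 0.19, -0.152, 0.0, 0.0, -0.027] [0.112, 0.19, -0.0, 0.0, 0.0, -0.027]
```

```bash
python3 -m inch '[[0,0,-0.1,0,0,0],[0.112,0.19,-0.152,0,0,-0.027],[0.112,0.19,-0.152,0,0,-0.027],[0.112,0.19,-0.1,0,0,-0.027],[0.112,0.19,-0.02,0,0,-0.027],[0.112,0.19,-0.006,0,0,-0.027],[0.112,0.19,-0.006,0,0,-0.027],[0.125,0.188,-0.006,0,0,-0.027],[0.135,0.186,-0.006,0,0,-0.027],[0.135,0.186,-0.006,0,0,-0.027]]'; python3 -c "
from h import *
s=manip.observe();print(L(*s['eef_pos'][:2]),M2.T@s['wrist_force'][:2])"
```

```text
time: 11.58
eef_pos: [0.5782, 0.0199, 0.0251]
tcp_rot: [2.026, 2.396, -0.007]
wrist_force: [-0.7, -21.3, -3.1]
finger_gap: 0.032
grasp_force: 30.0
[-0.07779886 -0.07028821] [ -4.20239716 -20.88963016]
```

```bash
python3 -m inch '[[0,0,0.004,0,0,0],[0,0,0.006,0,0,0]]'; python3 -m inch '[[0,0,0,0,0,0],[0,0,0,0,0,0],[0,0,-0.1,0,0,0],[0,0,-0.22,0,0,0],[0,0,-0.22,0,0,0]]' -0.09;  python3 - <<'E'
from h import *
s=manip.observe();print(L(*s['eef_pos'][:2]))
print(to(*W(-.121,-.07),.08,YAW),to(*W(-.121,-.07),.026,YAW),to(*W(-.0785,-.07),.026,YAW))
E
```

```text
time: 11.82
eef_pos: [0.5783, 0.0199, 0.0244]
tcp_rot: [2.026, 2.396, -0.006]
wrist_force: [-5.8, -20.3, 12.2]
finger_gap: 0.0319
grasp_force: 30.0
time: 12.45
eef_pos: [0.5793, 0.0237, 0.0918]
tcp_rot: [2.026, 2.396, 0.004]
wrist_force: [1.1, -0.8, -1.0]
finger_gap: 0.0402
grasp_force: 0.0
[-0.07608334 -0.06676411]
[-0.011, -0.15, 0.039, 0.001, 0.0, -0.0] [-0.011, -0.151, 0.219, 0.001, 0.0, -0.0] [-0.011, -0.009, 0.219, 0.001, 0.0, -0.0]
```

```bash
python3 -m inch '[[-0.011,-0.151,0,0,0,0],[-0.011,-0.151,0,0,0,0],[-0.011,-0.151,0.15,0,0,0],[-0.011,-0.151,0.219,0,0,0],[-0.011,-0.151,0.219,0,0,0],[-0.011,-0.1,0.219,0,0,0],[-0.011,-0.05,0.219,0,0,0],[-0.011,-0.025,0.219,0,0,0],[-0.011,-0.009,0.219,0,0,0],[-0.011,-0.004,0.219,0,0,0],[-0.011,-0.001,0.219,0,0,0],[-0.011,-0.001,0.219,0,0,0]]' -1; python3 - <<'E'
from h import *
s=manip.observe();print(L(*s['eef_pos'][:2]),M2.T@s['wrist_force'][:2])
E
```

```text
time: 13.95
eef_pos: [0.576, 0.0198, 0.0243]
tcp_rot: [-2.025, -2.396, 0.007]
wrist_force: [-18.0, -4.2, 13.6]
finger_gap: 0.0004
grasp_force: 9.8
[-0.07998595 -0.07008794] [-18.4511498   -1.12386523]
```

```bash
python3 -m inch '[[0,-0.05,0,0,0,0],[0,-0.05,-0.2,0,0,0],[0,-0.05,-0.3,0,0,0],[0,-0.05,-0.3,0,0,0]]' 0.36; python3 look.py; python3 -c "
from h import *
print(to(.543,.2705,.1,8.9),to(.543,.2705,.0045,8.9))"
```

```text
time: 14.45
eef_pos: [0.5647, 0.0175, 0.1162]
tcp_rot: [2.026, 2.396, 0.004]
wrist_force: [0.3, 0.5, -0.7]
finger_gap: 0.0384
grasp_force: 0.0
0.032 [0.7818, -0.0332, [85.6, 23.7], 10.0, 1071.0] local [ 0.1141 -0.1566]
0.032 [0.6581, -0.2866, [36.4, 184.0], 179.60000610351562, 2636.0] local [-0.0501 -0.3858]
0.032 [0.6529, -0.3756, [71.3, 34.9], 84.0, 2403.0] local [-0.0701 -0.4727]
0.032 [0.636, 0.2581, [143.0, 34.4], 82.5999984741211, 4850.0] local [0.0189 0.1549]
0.032 [0.5429, 0.2703, [34.6, 142.6], 98.9000015258789, 4829.0] local [-0.0709  0.1825]
0.032 [0.4325, -0.2949, [142.4, 35.1], 76.5, 4826.0] local [-0.274  -0.3564]
0.032 [0.359, 0.08, [54.0, 124.0], 90.0, 5682.0] local [-0.2839  0.0255]
0.032 [0.342, 0.3235, [20.0, 113.0], 90.0, 1304.0] local [-0.2601  0.2684]
[0.843, 0.072, 0.047, 0.0, 0.0, 0.002] [0.843, 0.071, 0.366, 0.0, 0.0, 0.002]
```

```bash
python3 -m inch '[[0.843,0.072,0.02,0,0,0.002],[0.843,0.072,0.02,0,0,0.002],[0.843,0.072,0.02,0,0,0.002],[0.843,0.072,0.02,0,0,0.002],[0.843,0.072,0.02,0,0,0.002],[0.843,0.072,0.2,0,0,0.002],[0.843,0.072,0.34,0,0,0.002],[0.843,0.072,0.366,0,0,0.002],[0.843,0.072,0.366,0,0,0.002]]' 0.36; python3 -m inch '[[0,0,0,0,0,0],[0,0,0,0,0,0],[0,0,0,0,0,0],[0,0,0,0,0,0],[0,0,0,0,0,0]]' -1; python3 -c "
from h import *
s=manip.observe();print(s['eef_pos'])
t=W(-.109,-.074);print(to(*t,.07,YAW),to(*t,.0245,YAW),to(*W(-.109,-.067),.0245,YAW))"
```

```text
time: 15.62
eef_pos: [0.5434, 0.2701, 0.0045]
tcp_rot: [2.044, 2.385, 0.0]
wrist_force: [0.6, 0.4, -0.0]
finger_gap: 0.0599
grasp_force: 0.0
time: 16.25
eef_pos: [0.5433, 0.2707, 0.0048]
tcp_rot: [2.043, 2.386, 0.001]
wrist_force: [-1.2, -0.9, 6.4]
finger_gap: 0.032
grasp_force: 30.0
[0.54325289 0.27069965 0.00477248]
[-0.858, -0.117, -0.218, 0.0, -0.0, -0.002] [-0.858, -0.117, -0.066, 0.0, -0.0, -0.002] [-0.834, -0.118, -0.066, 0.0, -0.0, -0.002]
```

```bash
python3 -m inch '[[0,0,-0.15,0,0,0],[0,0,-0.25,0,0,0],[-0.858,-0.117,-0.25,0,0,-0.002],[-0.858,-0.117,-0.25,0,0,-0.002],[-0.858,-0.117,-0.25,0,0,-0.002],[-0.858,-0.117,-0.25,0,0,-0.002],[-0.858,-0.117,-0.25,0,0,-0.002],[-0.858,-0.117,-0.15,0,0,-0.002],[-0.858,-0.117,-0.08,0,0,-0.002],[-0.858,-0.117,-0.067,0,0,-0.002],[-0.858,-0.117,-0.067,0,0,-0.002],[-0.845,-0.117,-0.067,0,0,-0.002],[-0.835,-0.118,-0.067,0,0,-0.002],[-0.835,-0.118,-0.067,0,0,-0.002]]'; python3 -c "
from h import *
s=manip.observe();print(L(*s['eef_pos'][:2]),M2.T@s['wrist_force'][:2])"; python3 -m inch '[[0,0,0.005,0,0,0],[0,0,0.008,0,0,0]]'; python3 -m inch '[[0,0,0,0,0,0],[0,0,0,0,0,0],[0,0,-0.1,0,0,0],[0,0,-0.22,0,0,0],[0,0,-0.22,0,0,0]]' -0.09;  python3 - <<'E'
from h import *
s=manip.observe();print(L(*s['eef_pos'][:2]))
print(to(*W(-.153,-.07),.08,YAW),to(*W(-.153,-.07),.025,YAW),to(*W(-.109,-.07),.025,YAW))
E
```

```text
time: 18.0
eef_pos: [0.5478, 0.0153, 0.0254]
tcp_rot: [2.024, 2.395, -0.002]
wrist_force: [1.7, -16.5, -0.9]
finger_gap: 0.0317
grasp_force: 30.0
[-0.10856302 -0.06981386] [ -1.06636106 -16.59872245]
time: 18.25
eef_pos: [0.548, 0.0153, 0.0237]
tcp_rot: [2.024, 2.395, -0.001]
wrist_force: [-1.9, -15.8, 10.8]
finger_gap: 0.0318
grasp_force: 30.0
time: 18.88
eef_pos: [0.5477, 0.0179, 0.0902]
tcp_rot: [2.025, 2.396, 0.004]
wrist_force: [-0.3, -0.4, 0.2]
finger_gap: 0.0401
grasp_force: 0.0
[-0.10821793 -0.06720076]
[-0.009, -0.149, 0.033, 0.001, 0.0, -0.0] [-0.009, -0.15, 0.217, 0.001, 0.0, -0.0] [-0.009, -0.004, 0.217, 0.001, 0.0, -0.0]
```

```bash
python3 -m inch '[[-0.009,-0.15,0,0,0,0],[-0.009,-0.15,0,0,0,0],[-0.009,-0.15,0.15,0,0,0],[-0.009,-0.15,0.215,0,0,0],[-0.009,-0.15,0.215,0,0,0],[-0.009,-0.1,0.215,0,0,0],[-0.009,-0.05,0.215,0,0,0],[-0.009,-0.025,0.215,0,0,0],[-0.009,-0.009,0.215,0,0,0],[-0.009,-0.004,0.215,0,0,0],[-0.009,0.001,0.215,0,0,0],[-0.009,0.001,0.215,0,0,0]]' -1; python3 - <<'E'
from h import *
s=manip.observe();print(L(*s['eef_pos'][:2]),M2.T@s['wrist_force'][:2])
E
python3 -m inch '[[0,-0.05,0,0,0,0],[0,-0.05,-0.2,0,0,0],[0,-0.05,-0.3,0,0,0],[0,-0.05,-0.3,0,0,0]]' 0.36; python3 look.py; python3 -c "
from h import *
print(to(.6355,.258,.1,-7.4),to(.6355,.258,.0045,-7.4))"
```

```text
time: 20.38
eef_pos: [0.5444, 0.0146, 0.0237]
tcp_rot: [-2.024, -2.395, 0.008]
wrist_force: [-20.9, -6.8, 16.5]
finger_gap: 0.0007
grasp_force: 11.3
[-0.1120452  -0.06985588] [-21.75422612  -3.24004065]
time: 20.88
eef_pos: [0.5335, 0.0124, 0.1155]
tcp_rot: [2.026, 2.396, 0.004]
wrist_force: [-0.2, 0.3, -0.5]
finger_gap: 0.0387
grasp_force: 0.0
0.032 [0.7808, 0.0498, [84.7, 57.3], 11.300000190734863, 4433.0] local [ 0.1269 -0.0746]
0.032 [0.7909, -0.0315, [67.5, 23.3], 9.899999618530273, 858.0] local [ 0.1233 -0.1565]
0.032 [0.6584, -0.2821, [34.6, 184.0], 176.89999389648438, 1812.0] local [-0.0491 -0.3815]
0.032 [0.6529, -0.3756, [71.3, 34.9], 84.0999984741211, 2405.0] local [-0.0701 -0.4727]
0.032 [0.6358, 0.2581, [142.9, 34.4], 82.5999984741211, 4853.0] local [0.0187 0.155 ]
0.032 [0.4325, -0.2949, [142.4, 35.1], 76.5, 4823.0] local [-0.274  -0.3564]
0.032 [0.3405, 0.084, [17.0, 90.0], 90.0, 1205.0] local [-0.3015  0.0325]
[0.75, 0.474, 0.046, 0.0, 0.0, 0.047] [0.75, 0.474, 0.364, 0.0, 0.0, 0.047]
```

```bash
python3 -m inch '[[0.75,0.474,0.02,0,0,0.047],[0.75,0.474,0.02,0,0,0.047],[0.75,0.474,0.02,0,0,0.047],[0.75,0.474,0.02,0,0,0.047],[0.75,0.474,0.02,0,0,0.047],[0.75,0.474,0.02,0,0,0.047],[0.75,0.474,0.2,0,0,0.047],[0.75,0.474,0.34,0,0,0.047],[0.75,0.474,0.364,0,0,0.047],[0.75,0.474,0.364,0,0,0.047]]' 0.36; python3 -m inch '[[0,0,0,0,0,0],[0,0,0,0,0,0],[0,0,0,0,0,0],[0,0,0,0,0,0],[0,0,0,0,0,0]]' -1; python3 -c "
from h import *
s=manip.observe();print(s['eef_pos'])
t=W(-.141,-.075);print(to(*t,.07,YAW),to(*t,.0245,YAW),to(*W(-.141,-.067),.0245,YAW))"
```

```text
time: 22.18
eef_pos: [0.6357, 0.2573, 0.005]
tcp_rot: [2.36, 2.073, 0.001]
wrist_force: [0.3, 0.7, -0.3]
finger_gap: 0.0597
grasp_force: 0.0
time: 22.8
eef_pos: [0.6356, 0.2581, 0.0048]
tcp_rot: [2.359, 2.074, 0.001]
wrist_force: [-0.8, -0.3, 5.9]
finger_gap: 0.032
grasp_force: 30.0
[0.63561042 0.25808931 0.0048117 ]
[-0.888, -0.285, -0.218, 0.0, -0.0, -0.047] [-0.888, -0.285, -0.066, 0.0, -0.0, -0.047] [-0.863, -0.293, -0.066, 0.0, -0.0, -0.047]
```

```bash
python3 -m inch '[[0,0,-0.15,0,0,0],[0,0,-0.25,0,0,0],[-0.888,-0.285,-0.25,0,0,-0.047],[-0.888,-0.285,-0.25,0,0,-0.047],[-0.888,-0.285,-0.25,0,0,-0.047],[-0.888,-0.285,-0.25,0,0,-0.047],[-0.888,-0.285,-0.25,0,0,-0.047],[-0.888,-0.285,-0.25,0,0,-0.047],[-0.888,-0.285,-0.15,0,0,-0.047],[-0.888,-0.285,-0.08,0,0,-0.047],[-0.888,-0.285,-0.067,0,0,-0.047],[-0.888,-0.285,-0.067,0,0,-0.047],[-0.875,-0.289,-0.067,0,0,-0.047],[-0.865,-0.293,-0.067,0,0,-0.047],[-0.865,-0.293,-0.067,0,0,-0.047]]'; python3 -c "
from h import *
s=manip.observe();print(L(*s['eef_pos'][:2]),M2.T@s['wrist_force'][:2])"; python3 -m inch '[[0,0,0.005,0,0,0],[0,0,0.008,0,0,0]]'; python3 -m inch '[[0,0,0,0,0,0],[0,0,0,0,0,0],[0,0,-0.1,0,0,0],[0,0,-0.22,0,0,0],[0,0,-0.22,0,0,0]]' -0.09;  python3 - <<'E'
from h import *
s=manip.observe();print(L(*s['eef_pos'][:2]))
print(to(*W(-.186,-.07),.08,YAW),to(*W(-.186,-.07),.025,YAW),to(*W(-.141,-.07),.025,YAW))
E
```

```text
time: 24.68
eef_pos: [0.5162, 0.0098, 0.0253]
tcp_rot: [2.024, 2.396, -0.002]
wrist_force: [0.3, -16.5, -1.6]
finger_gap: 0.032
grasp_force: 30.0
[-0.14063787 -0.06991476] [ -2.461051   -16.31194761]
time: 24.92
eef_pos: [0.5165, 0.0099, 0.0236]
tcp_rot: [2.024, 2.395, -0.0]
wrist_force: [-2.5, -14.4, 11.9]
finger_gap: 0.0315
grasp_force: 30.0
time: 25.55
eef_pos: [0.5161, 0.0121, 0.09]
tcp_rot: [2.025, 2.396, 0.004]
wrist_force: [0.3, -0.5, -1.2]
finger_gap: 0.0405
grasp_force: 0.0
[-0.14036415 -0.06765042]
[-0.008, -0.152, 0.033, 0.001, 0.0, -0.0] [-0.008, -0.153, 0.216, 0.001, 0.0, -0.0] [-0.007, -0.003, 0.217, 0.001, 0.0, -0.0]
```

Same pattern for the push. After it I'll look at rail c.

```bash
python3 -m inch '[[-0.008,-0.153,0,0,0,0],[-0.008,-0.153,0,0,0,0],[-0.008,-0.153,0.15,0,0,0],[-0.008,-0.153,0.215,0,0,0],[-0.008,-0.153,0.215,0,0,0],[-0.008,-0.1,0.215,0,0,0],[-0.008,-0.05,0.215,0,0,0],[-0.008,-0.025,0.215,0,0,0],[-0.008,-0.009,0.215,0,0,0],[-0.008,-0.003,0.215,0,0,0],[-0.008,0.002,0.215,0,0,0],[-0.008,0.002,0.215,0,0,0]]' -1; python3 - <<'E'
from h import *
s=manip.observe();print(L(*s['eef_pos'][:2]),M2.T@s['wrist_force'][:2])
E
python3 -m inch '[[0,-0.05,0,0,0,0],[0,-0.05,-0.2,0,0,0],[0.2,-0.1,-0.3,0,0,0],[0.4,-0.1,-0.3,0,0,0],[0.5,-0.1,-0.3,0,0,0],[0.5,-0.1,-0.3,0,0,0]]' 0.36; python3 look.py t6; python3 -c "
from h import *
print(to(.4322,-.2945,.1,-13.5))"
```

```text
time: 27.05
eef_pos: [0.5128, 0.0092, 0.0236]
tcp_rot: [-2.024, -2.395, 0.008]
wrist_force: [-21.3, -6.4, 18.1]
finger_gap: 0.0003
grasp_force: 11.8
[-0.14404566 -0.06990781] [-22.07363014  -2.80202754]
time: 27.8
eef_pos: [0.4609, 0.1542, 0.1136]
tcp_rot: [2.025, 2.402, 0.001]
wrist_force: [-0.1, -0.1, 1.0]
finger_gap: 0.0584
grasp_force: 0.0
0.032 [0.7809, 0.0501, [85.4, 56.9], 10.800000190734863, 4421.0] local [ 0.1271 -0.0743]
0.032 [0.7821, -0.0331, [85.7, 23.7], 10.0, 1076.0] local [ 0.1144 -0.1566]
0.032 [0.669, -0.28, [34.4, 163.3], 174.8000030517578, 881.0] local [-0.0383 -0.3812]
0.032 [0.644, -0.2875, [86.0, 19.0], 0.0, 1036.0] local [-0.0642 -0.3844]
0.032 [0.6529, -0.3756, [71.4, 34.8], 83.9000015258789, 2399.0] local [-0.0701 -0.4727]
0.032 [0.4845, 0.2803, [205.0, 27.9], 0.4000000059604645, 4454.0] local [-0.1268  0.2021]
0.032 [0.4325, -0.2949, [142.4, 35.1], 76.5999984741211, 4817.0] local [-0.274  -0.3564]
0.032 [0.393, 0.211, [122.0, 92.0], 0.0, 8486.0] local [-0.2286  0.149 ]
[-1.454, -0.346, 0.045, 0.0, 0.0, 0.064]
```

View pics/t6.png

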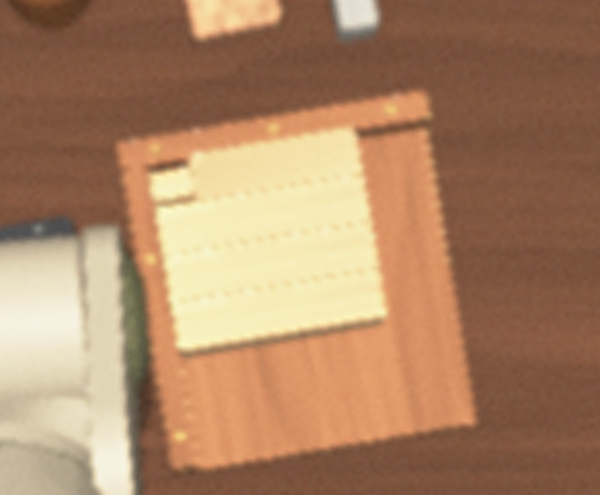

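The finished rail and three blanks are tight, from (155,180) to (385,320), with flush ends. Next is rail c at (0.432,-0.294).

```bash
python3 -m inch '[[-0.9,-0.2,0.0,0,0,0.03],[-0.9,-0.2,0.0,0,0,0.03],[-0.9,-0.2,0.0,0,0,0.03],[-0.9,-0.2,0.0,0,0,0.03],[-0.9,-0.2,0.0,0,0,0.03],[-0.9,-0.2,0.0,0,0,0.03]]' 0.36; python3 -c "
from h import *
print(to(.4322,-.2945,.1,-13.5),to(.4322,-.2945,.0045,-13.5))"
```

```text
time: 28.6
eef_pos: [0.4466, -0.126, 0.1133]
tcp_rot: [2.25, 2.192, -0.0]
wrist_force: [-0.4, 0.9, -0.4]
finger_gap: 0.0601
grasp_force: 0.0
[-0.563, -0.033, 0.044, 0.0, 0.0, 0.033] [-0.563, -0.033, 0.363, 0.0, 0.0, 0.033]
```

```bash
python3 -m inch '[[-0.563,-0.033,0.03,0,0,0.033],[-0.563,-0.033,0.03,0,0,0.033],[-0.563,-0.033,0.03,0,0,0.033],[-0.563,-0.033,0.03,0,0,0.033],[-0.563,-0.033,0.2,0,0,0.033],[-0.563,-0.033,0.34,0,0,0.033],[-0.563,-0.033,0.363,0,0,0.033],[-0.563,-0.033,0.363,0,0,0.033]]' 0.36; python3 -m inch '[[0,0,0,0,0,0],[0,0,0,0,0,0],[0,0,0,0,0,0],[0,0,0,0,0,0],[0,0,0,0,0,0]]' -1; python3 -c "
from h import *
s=manip.observe();print(s['eef_pos'])
t=W(-.173,-.075);print(to(*t,.07,YAW),to(*t,.0245,YAW),to(*W(-.173,-.067),.0245,YAW))"
```

```text
time: 29.6
eef_pos: [0.4341, -0.2918, 0.0054]
tcp_rot: [2.459, 1.954, 0.0]
wrist_force: [-1.1, 0.2, 0.3]
finger_gap: 0.0596
grasp_force: 0.0
time: 30.22
eef_pos: [0.4337, -0.2924, 0.005]
tcp_rot: [2.46, 1.953, 0.0]
wrist_force: [-0.7, 0.5, 5.8]
finger_gap: 0.0311
grasp_force: 30.0
[ 0.43369348 -0.29242641  0.00498959]
[0.986, -0.054, -0.217, 0.0, 0.0, -0.063] [0.986, -0.054, -0.065, 0.0, 0.0, -0.063] [1.011, -0.064, -0.065, 0.0, 0.0, -0.063]
```

```bash
python3 -m inch '[[0,0,-0.15,0,0,0],[0,0,-0.25,0,0,0],[0.9,-0.05,-0.25,0,0,-0.06],[0.9,-0.05,-0.25,0,0,-0.06],[0.9,-0.05,-0.25,0,0,-0.06],[0.9,-0.05,-0.25,0,0,-0.06],[0.9,-0.05,-0.25,0,0,-0.06],[0.9,-0.05,-0.25,0,0,-0.06],[0.9,-0.05,-0.25,0,0,-0.06]]';  python3 -c "
from h import *
t=W(-.173,-.075);print(to(*t,.0245,YAW),to(*W(-.173,-.063),.0245,YAW))"
```

```text
time: 31.35
eef_pos: [0.4801, -0.0267, 0.0794]
tcp_rot: [2.052, 2.379, -0.0]
wrist_force: [-0.4, 0.2, -1.4]
finger_gap: 0.0317
grasp_force: 30.0
[0.084, 0.029, 0.183, -0.0, 0.0, -0.003] [0.124, 0.029, 0.183, -0.0, 0.0, -0.003]
```

```bash
python3 -m inch '[[0.084,0.029,0,0,0,-0.003],[0.084,0.029,0.1,0,0,-0.003],[0.084,0.029,0.17,0,0,-0.003],[0.084,0.029,0.181,0,0,-0.003],[0.084,0.029,0.181,0,0,-0.003],[0.1,0.029,0.181,0,0,-0.003],[0.115,0.029,0.181,0,0,-0.003],[0.115,0.029,0.181,0,0,-0.003]]'; python3 -c "
from h import *
s=manip.observe();print(L(*s['eef_pos'][:2]),M2.T@s['wrist_force'][:2])"
```

```text
time: 32.35
eef_pos: [0.4847, 0.0078, 0.026]
tcp_rot: [2.023, 2.397, -0.002]
wrist_force: [-0.4, -15.6, -0.9]
finger_gap: 0.0314
grasp_force: 30.0
[-0.172066   -0.06663909] [ -2.97625865 -15.32861035]
```

```bash
python3 -m inch '[[0,0,0.005,0,0,0],[0,0,0.009,0,0,0]]'; python3 -m inch '[[0,0,0,0,0,0],[0,0,0,0,0,0],[0,0,-0.1,0,0,0],[0,0,-0.22,0,0,0],[0,0,-0.22,0,0,0]]' -0.09;  python3 - <<'E'
from h import *
s=manip.observe();print(L(*s['eef_pos'][:2]))
print(to(*W(-.219,-.07),.025,YAW),to(*W(-.1725,-.07),.025,YAW))
E
```

```text
time: 32.6
eef_pos: [0.4851, 0.0079, 0.0239]
tcp_rot: [2.024, 2.396, -0.0]
wrist_force: [-1.4, -11.6, 10.5]
finger_gap: 0.0317
grasp_force: 30.0
time: 33.22
eef_pos: [0.4848, 0.0096, 0.0905]
tcp_rot: [2.026, 2.396, 0.004]
wrist_force: [0.4, 0.7, 0.3]
finger_gap: 0.04
grasp_force: 0.0
[-0.17158923 -0.0648999 ]
[-0.017, -0.159, 0.218, 0.001, 0.0, -0.0] [-0.017, -0.004, 0.218, 0.001, 0.0, -0.0]
```

```bash
python3 -m inch '[[-0.017,-0.158,0,0,0,0],[-0.017,-0.158,0,0,0,0],[-0.017,-0.158,0.15,0,0,0],[-0.017,-0.158,0.215,0,0,0],[-0.017,-0.158,0.215,0,0,0],[-0.017,-0.1,0.215,0,0,0],[-0.017,-0.05,0.215,0,0,0],[-0.017,-0.025,0.215,0,0,0],[-0.017,-0.009,0.215,0,0,0],[-0.017,-0.003,0.215,0,0,0],[-0.017,0.002,0.215,0,0,0],[-0.017,0.002,0.215,0,0,0]]' -1; python3 - <<'E'
from h import *
s=manip.observe();print(L(*s['eef_pos'][:2]),M2.T@s['wrist_force'][:2])
E
python3 -m inch '[[0,-0.05,0,0,0,0],[0,-0.05,-0.2,0,0,0],[0.2,-0.1,-0.3,0,0,0],[0.4,-0.1,-0.3,0,0,0],[0.5,-0.1,-0.3,0,0,0],[0.5,-0.1,-0.3,0,0,0]]' 0.36
python3 - <<'E'
from h import *
f,c=snap("top")
a=ortho(f,c,.05,.42,.75,-.2,.2,1000)[:,:,::-1];b=ortho(f,c,.024,.48,.81,-.42,-.2,1500)[:,:,::-1]
cv2.imwrite("pics/t7.png",np.hstack([cv2.copyMakeBorder(a,0,b.shape[0]-a.shape[0],0,0,0),b]))
E
```

```text
time: 34.72
eef_pos: [0.4813, 0.0041, 0.0242]
tcp_rot: [-2.023, -2.394, 0.01]
wrist_force: [-25.8, -9.2, 22.4]
finger_gap: 0.0003
grasp_force: 14.5
[-0.17596698 -0.06971663] [-26.98696499  -4.80213305]
time: 35.48
eef_pos: [0.4301, 0.149, 0.1142]
tcp_rot: [2.024, 2.402, 0.001]
wrist_force: [-0.5, 0.5, 0.3]
finger_gap: 0.058
grasp_force: 0.0
```

View pics/t7.png

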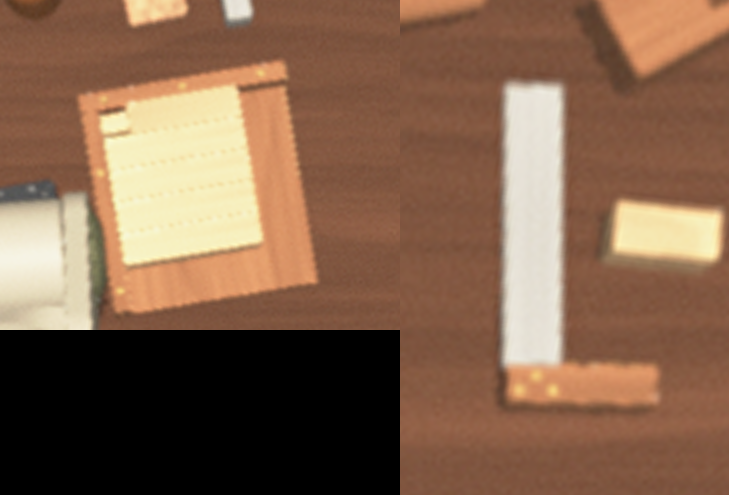

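The row is complete. In the right panel the stock centre is near (582,385), so it is at world (0.553,-0.322) with yaw about 0 and the blade pointing +x.

```bash
python3 -m inch '[[-0.8,0,0,0,0,0.02],[-0.8,0,0,0,0,0.02],[-0.8,0,0,0,0,0.02],[-0.8,0,0,0,0,0.02],[-0.8,0,0,0,0,0.02],[-0.8,0,0,0,0,0.02]]' 0.36; python3 -c "
from h import *
print(to(.5533,-.325,.1,0),to(.5533,-.325,.004,0))"
```

```text
time: 36.28
eef_pos: [0.47, -0.0895, 0.1137]
tcp_rot: [-2.176, -2.265, 0.0]
wrist_force: [0.2, 0.2, -0.1]
finger_gap: 0.0595
grasp_force: 0.0
[-0.796, 0.246, 0.045, -0.0, -0.0, 0.006] [-0.796, 0.246, 0.365, -0.0, -0.0, 0.006]
```

```bash
python3 -m inch '[[-0.796,0.246,0.03,0,0,0.006],[-0.796,0.246,0.03,0,0,0.006],[-0.796,0.246,0.03,0,0,0.006],[-0.796,0.246,0.03,0,0,0.006],[-0.796,0.246,0.03,0,0,0.006],[-0.796,0.246,0.03,0,0,0.006],[-0.796,0.246,0.03,0,0,0.006]]' 0.36; python3 -c "
from h import *
print(to(.5533,-.325,.004,0))
f,c=snap('top');s,c2=snap('scene')
cv2.imwrite('pics/t8.png',cv2.resize(s[210:360,150:330],None,fx=4,fy=4,interpolation=cv2.INTER_CUBIC)[:,:,::-1])"
```

```text
time: 37.15
eef_pos: [0.5542, -0.323, 0.1053]
tcp_rot: [-2.215, -2.227, -0.0]
wrist_force: [0.4, -0.4, -0.5]
finger_gap: 0.0596
grasp_force: 0.0
[-0.007, -0.003, 0.338, -0.0, -0.0, 0.001]
```

View pics/t8.png

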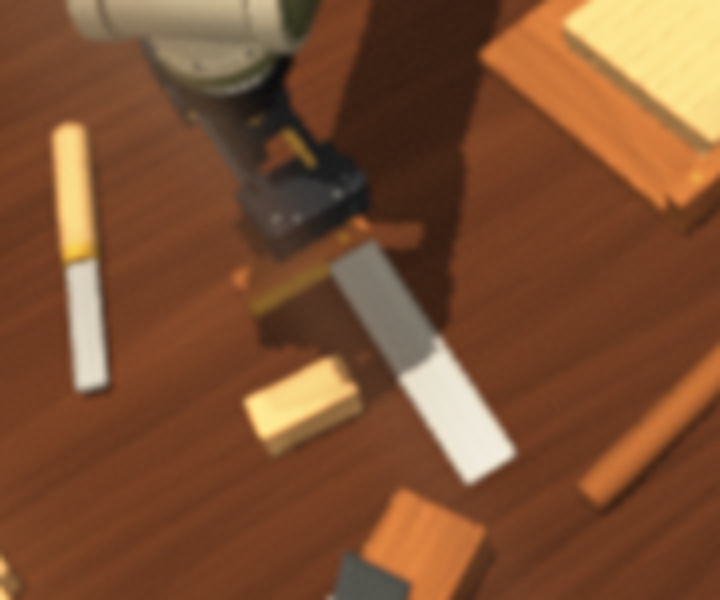

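The gripper, at (305,200), is straight above the stock and clear of the offcut and chisel, so I'll descend and grip.

```bash
python3 -m inch '[[-0.007,-0.003,0.15,0,0,0.001],[-0.007,-0.003,0.28,0,0,0.001],[-0.007,-0.003,0.338,0,0,0.001],[-0.007,-0.003,0.338,0,0,0.001],[-0.007,-0.003,0.338,0,0,0.001]]' 0.36; python3 -m inch '[[0,0,0,0,0,0],[0,0,0,0,0,0],[0,0,0,0,0,0],[0,0,0,0,0,0],[0,0,0,0,0,0],[0,0,0,0,0,0]]' -1;python3 -m inch '[[0,0,-0.1,0,0,0],[0,0,-0.25,0,0,0],[0,0,-0.25,0,0,0]]';  python3 -c "
from h import *
f,c=snap('top');s,c2=snap('scene')
b=ortho(f,c,.09,.48,.85,-.45,-.2,1200)
cv2.imwrite('pics/t9.png',np.hstack([cv2.resize(s[180:360,150:330],(444,444),interpolation=cv2.INTER_CUBIC),b])[:,:,::-1])"
```

```text
time: 37.88
eef_pos: [0.5539, -0.3272, 0.0052]
tcp_rot: [2.222, 2.217, 0.0]
wrist_force: [0.2, -0.0, 0.7]
finger_gap: 0.06
grasp_force: 0.0
time: 38.62
eef_pos: [0.5532, -0.3269, 0.0036]
tcp_rot: [-2.224, -2.218, 0.0]
wrist_force: [-0.7, -0.4, 1.2]
finger_gap: 0.0261
grasp_force: 29.3
time: 39.0
eef_pos: [0.5544, -0.3278, 0.0817]
tcp_rot: [2.22, 2.214, 0.001]
wrist_force: [-0.8, 1.0, -2.5]
finger_gap: 0.0263
grasp_force: 29.4
```

View pics/t9.png

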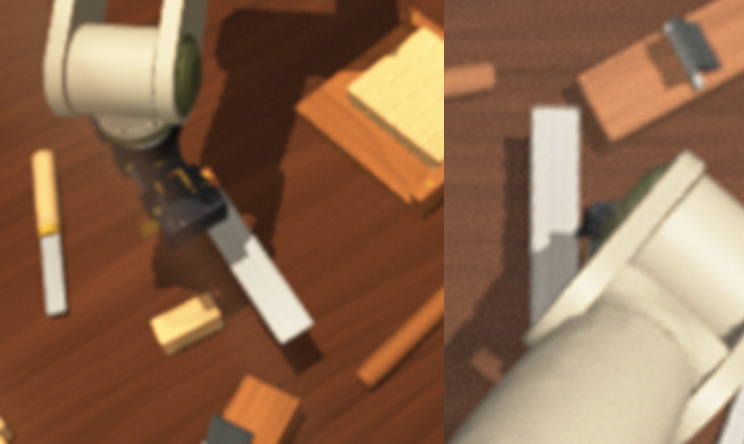

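The square is held level, with its blade tip at (310,325) in the left panel. I'll carry it to the board.

```bash
python3 -m inch '[[0,0,-0.05,0,0,0],[0.7,-0.2,-0.05,0,0,-0.015],[0.7,-0.2,-0.05,0,0,-0.015],[0.7,-0.2,-0.05,0,0,-0.015],[0.7,-0.2,-0.05,0,0,-0.015],[0.7,-0.2,-0.05,0,0,-0.015],[0.7,-0.2,-0.05,0,0,-0.015],[0.7,-0.2,-0.05,0,0,-0.015]]'; python3 -c "
from h import *
t=W(-.199,-.0835);print(t,to(*t,.065,YAW),to(*t,.0425,YAW))"
```

```text
time: 40.1
eef_pos: [0.494, -0.1177, 0.0934]
tcp_rot: [2.119, 2.319, -0.0]
wrist_force: [-0.2, -0.5, -2.6]
finger_gap: 0.0259
grasp_force: 29.5
[ 0.46091198 -0.01331765] [0.356, -0.079, 0.095, 0.0, 0.0, -0.012] [0.356, -0.079, 0.17, 0.0, 0.0, -0.012]
```

```bash
python3 -m inch '[[0.356,-0.079,0,0,0,-0.012],[0.356,-0.079,0,0,0,-0.012],[0.356,-0.079,0,0,0,-0.012],[0.356,-0.079,0.095,0,0,-0.012],[0.356,-0.079,0.095,0,0,-0.012],[0.356,-0.079,0.095,0,0,-0.012]]'; python3 -c "
from h import *
t=W(-.199,-.0835);print(to(*t,.0425,YAW))
f,c=snap('top');s,c2=snap('scene')
b=ortho(f,c,.072,.40,.75,-.2,.2,1000)
cv2.imwrite('pics/t10.png',np.hstack([cv2.resize(s[150:300,240:390],(350,350),interpolation=cv2.INTER_CUBIC),b])[:,:,::-1])"
```

```text
time: 40.85
eef_pos: [0.4611, -0.0133, 0.0657]
tcp_rot: [2.029, 2.397, 0.0]
wrist_force: [0.3, -0.7, -1.8]
finger_gap: 0.0258
grasp_force: 29.5
[0.0, -0.001, 0.077, 0.0, 0.0, -0.0]
```

View pics/t10.png

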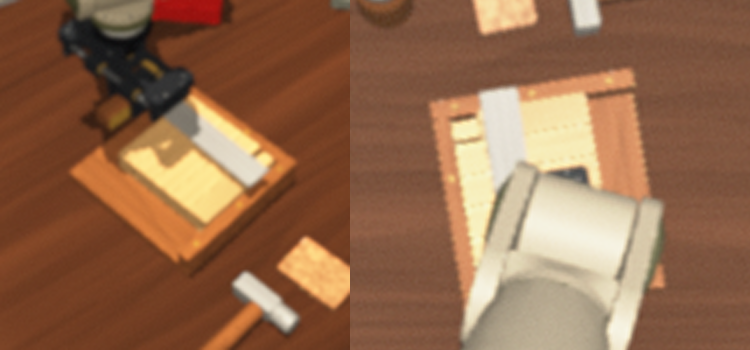

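The blade, at (495,130) in the right panel, lies over the row with its outer edge near the shoulder. I'll lower it and release.

```bash
python3 -m inch '[[0,0,0.035,0,0,0],[0,0,0.06,0,0,0],[0,0,0.07,0,0,0],[0,0,0.076,0,0,0],[0,0,0.076,0,0,0]]'; python3 -m inch '[[0,0,0.003,0,0,0],[0,0,0.003,0,0,0]]'; python3 -c "
from h import *
s=manip.observe();print(L(*s['eef_pos'][:2]),s['ft_torque'])"
```

```text
time: 41.58
eef_pos: [0.4607, -0.0126, 0.0424]
tcp_rot: [2.028, 2.398, 0.001]
wrist_force: [-0.8, -1.2, 1.3]
finger_gap: 0.0258
grasp_force: 29.9
time: 41.82
eef_pos: [0.4607, -0.0126, 0.0417]
tcp_rot: [2.028, 2.398, 0.001]
wrist_force: [-1.6, -3.3, 5.3]
finger_gap: 0.0257
grasp_force: 29.9
[-0.19905005 -0.08278275] [-0.14352767 -0.22490928 -0.25186187]
```

```bash
python3 -m inch '[[0,0,0,0,0,0],[0,0,0,0,0,0],[0,0,0,0,0,0],[0,0,-0.1,0,0,0],[0,0,-0.22,0,0,0],[0,0,-0.22,0,0,0]]' -0.227; python3 -m inch '[[0.02,-0.2,0,0,0,0],[0.3,-0.3,-0.1,0,0,0],[0.7,-0.3,-0.1,0,0,0],[0.7,-0.3,-0.1,0,0,0],[0.7,-0.3,-0.1,0,0,0],[0.7,-0.3,-0.1,0,0,0]]' -1; python3 -c "
from h import *
f,c=snap('top');s,c2=snap('scene')
b=ortho(f,c,.052,.42,.75,-.12,.15,1600)
cv2.imwrite('pics/t11.png',b[:,:,::-1])"
```

```text
time: 42.58
eef_pos: [0.4615, -0.0127, 0.1092]
tcp_rot: [2.026, 2.396, 0.003]
wrist_force: [0.2, -0.1, 0.3]
finger_gap: 0.034
grasp_force: 0.0
time: 43.32
eef_pos: [0.336, 0.1805, 0.1366]
tcp_rot: [-2.024, -2.402, 0.002]
wrist_force: [-1.0, 0.1, 0.8]
finger_gap: 0.0004
grasp_force: 0.0
```

View pics/t11.png

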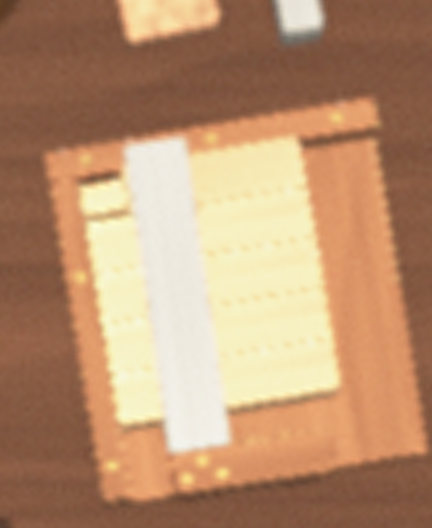

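The square lies on the row, with its blade from (155,145) to (195,450) and the stock about 25 mm short of the nearest rail. I'll measure the blade edge in the board frame.

```bash
cat > sq.py <<'E'
from h import *
f,c=snap('top')
def loc(z,x0,x1,y0,y1,k=2000):
    X,Y=np.meshgrid(np.arange(x1,x0,-1/k),np.arange(y1,y0,-1/k),indexing='ij')
    P=np.stack([X,Y],-1)@M2.T+CORN
    uv=proj(np.dstack([P,np.full_like(X,z)]),c).astype(np.float32)
    return cv2.remap(f,uv[...,0],uv[...,1],cv2.INTER_CUBIC)
def prof(z,x0,x1,y0,y1,ch,n):
    o=loc(z,x0,x1,y0,y1).astype(float); o=o[...,ch] if ch<3 else o.max(-1)-o.min(-1)
    for q in np.array_split(o,n): 
        g=np.gradient(cv2.GaussianBlur(q.mean(0)[None],(9,1),0)[0]);j=np.argsort(-abs(g))[:1]
        print(ch,"y edge",round(y1-j[0]/2000,4),round(g[j[0]],2))
print("blade outer edge (saturation)");prof(.052,-.15,-.005,-.05,-.01,3,4)
print("blade inner edge");prof(.052,-.15,-.005,-.09,-.05,3,4)
print("rail left ends");prof(.05,-.15,-.04,-.015,.012,2,3)
print("rail right ends");prof(.05,-.15,-.005,-.16,-.12,2,4)
print("tenon end/body end x row");prof(.05,-.03,-.005,-.16,-.12,2,1)
E
python3 sq.py
```

```text
blade outer edge (saturation)
3 y edge -0.031 -5.16
3 y edge -0.0315 -2.87
3 y edge -0.03 -3.56
3 y edge -0.029 -2.94
blade inner edge
3 y edge -0.069 4.93
3 y edge -0.0685 3.53
3 y edge -0.0675 3.81
3 y edge -0.0675 3.49
rail left ends
2 y edge 0.0 7.79
2 y edge 0.0 8.11
2 y edge 0.0 7.4
rail right ends
2 y edge -0.1405 -7.08
2 y edge -0.1405 -6.95
2 y edge -0.1405 -6.19
2 y edge -0.1405 -7.12
tenon end/body end x row
2 y edge -0.1405 -7.34
```

```bash
python3 -c "
from h import *
print(W(-.245,-.065),to(*W(-.245,-.065),.1,YAW),to(*W(-.245,-.065),.046,YAW),to(*W(-.204,-.065),.046,YAW))"
```

```text
[ 0.41247094 -0.00274809] [-0.639, 0.149, 0.123, -0.0, 0.0, -0.0] [-0.639, 0.149, 0.303, -0.0, 0.0, -0.0] [-0.638, 0.285, 0.303, -0.0, 0.0, -0.0]
```

```bash
python3 -m inch '[[-0.639,0.149,0,0,0,0],[-0.639,0.149,0,0,0,0],[-0.639,0.149,0,0,0,0],[-0.639,0.149,0,0,0,0],[-0.639,0.149,0.15,0,0,0],[-0.639,0.149,0.28,0,0,0],[-0.639,0.149,0.303,0,0,0],[-0.639,0.149,0.303,0,0,0],[-0.639,0.18,0.303,0,0,0],[-0.639,0.205,0.303,0,0,0],[-0.639,0.23,0.303,0,0,0],[-0.639,0.255,0.303,0,0,0],[-0.639,0.275,0.303,0,0,0],[-0.639,0.285,0.303,0,0,0],[-0.639,0.285,0.303,0,0,0]]' -1; python3 -m inch '[[0,0.004,0,0,0,0],[0,0.008,0,0,0,0],[0,0.01,0,0,0,0],[0,0.01,0,0,0,0]]'; python3 -c "
from h import *
s=manip.observe();print(L(*s['eef_pos'][:2]),M2.T@s['wrist_force'][:2])"
```

```text
time: 45.35
eef_pos: [0.4532, 0.0049, 0.0464]
tcp_rot: [2.028, 2.399, 0.0]
wrist_force: [0.2, -0.2, -1.0]
finger_gap: 0.0009
grasp_force: 0.0
time: 45.85
eef_pos: [0.4554, 0.0056, 0.0463]
tcp_rot: [-2.028, -2.398, 0.001]
wrist_force: [-3.7, 2.0, 1.8]
finger_gap: 0.0004
grasp_force: 2.1
[-0.2012838  -0.06391908] [-3.27354295  2.63010856]
```

```bash
python3 -m inch '[[0,0.002,0,0,0,0],[0,0.004,0,0,0,0],[0,0.005,0,0,0,0],[0,0.005,0,0,0,0]]'; python3 -m inch '[[0,-0.03,0,0,0,0],[0,-0.1,0,0,0,0],[0,-0.1,-0.2,0,0,0],[0.3,-0.2,-0.3,0,0,0],[0.7,-0.2,-0.3,0,0,0],[0.7,-0.2,-0.3,0,0,0],[0.7,-0.2,-0.3,0,0,0]]'; python3 sq.py;  python3 -c "
from h import *
f,c=snap('top');s,c2=snap('scene')
b=ortho(f,c,.052,.42,.75,-.12,.15,1600)
cv2.imwrite('pics/t12.png',np.hstack([b,cv2.resize(s[180:270,260:370],(366,528)if 0 else (366,300),interpolation=cv2.INTER_CUBIC)if 0 else b[:1,:1].repeat(528,0)])[:,:,::-1] if 0 else b[:,:,::-1])
cv2.imwrite('pics/s12.png',cv2.resize(s[170:270,250:380],None,fx=5,fy=5,interpolation=cv2.INTER_CUBIC)[:,:,::-1])"
```

```text
time: 46.35
eef_pos: [0.4555, 0.0057, 0.0462]
tcp_rot: [-2.025, -2.396, 0.004]
wrist_force: [-12.0, -0.6, 9.7]
finger_gap: 0.0002
grasp_force: 7.0
time: 47.22
eef_pos: [0.3627, 0.205, 0.1369]
tcp_rot: [2.025, 2.4, 0.003]
wrist_force: [0.5, -0.5, -0.1]
finger_gap: 0.0003
grasp_force: 0.0
blade outer edge (saturation)
3 y edge -0.027 -4.24
3 y edge -0.027 -3.72
3 y edge -0.027 -3.09
3 y edge -0.027 -3.67
blade inner edge
3 y edge -0.0645 4.53
3 y edge -0.0645 3.81
3 y edge -0.065 3.66
3 y edge -0.065 3.39
rail left ends
2 y edge 0.0 7.8
2 y edge 0.0 8.11
2 y edge 0.0 7.38
rail right ends
2 y edge -0.1405 -7.04
2 y edge -0.141 -7.23
2 y edge -0.1405 -6.3
2 y edge -0.14 -7.16
tenon end/body end x row
2 y edge -0.1405 -7.29
```

View pics/t12.png

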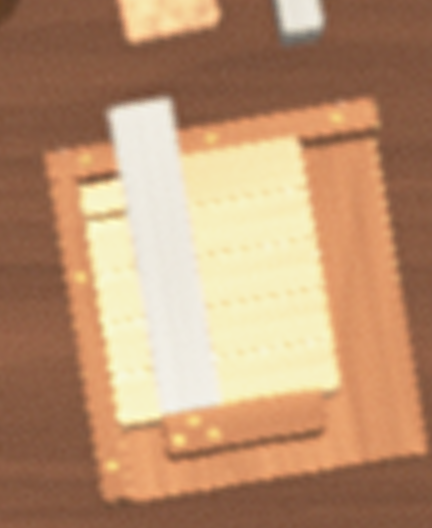

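View pics/s12.png

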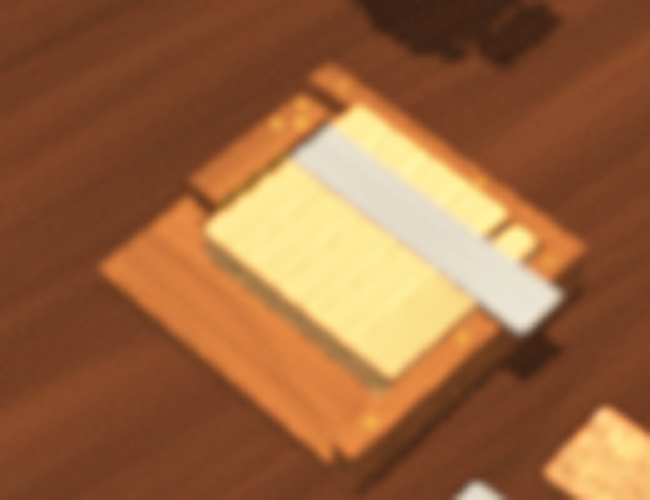

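Both views show five rails in a tight row, the blade flat and parallel with its outer edge at y ≈ -27 mm (shoulder at -28 mm), and the stock flush with its free end pointing away from the stop. Handing in.

```bash
python3 -c "
from bench import manip
print(manip.finish_job())"
```

```text
the job is handed in; nothing more can be done
None
```

I handed the job in at about 47 s; the result is not known, because hand-in returned no verdict. At the last look, the finished rail and four blanks sat tight against fence and stop, with the square flush and its blade edge about 1 mm from the shoulder line.

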